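# Load the instrument cassette and hold its sprung keeper arm shut

## Task

Lay the spatula and the brush flat in the steel cassette, the spatula in the compartment next to the keeper arm's pivot and the brush in the other one, each with its working end (blade, bristles) at the end of the cassette where the pivot stands; set them down, do not drop them, and leave the other things on the bench where they are. Only then take the upright post of the keeper arm, swing the arm across both tools against its spring until it meets its stop, and finish while still holding it there with the gripper, so that a colleague can fasten it.

Things in the scene. Friction and masses are not known exactly. Their poses are not given: they have to be found in the camera images.
- cassette: Fixed steel cassette, dark floor plate 245 x 150 x 6 mm. Origin on the bench under the middle of the finger gap; x along the compartments to the pivot end, y across to the pivot side. Two compartments along x at y +40 and -40 mm, inside 225 mm long (x -100 to 125) and 38 wide; outer walls 4 mm thick, between them a spine 42 mm wide, tops 18 mm above the bench; side walls and spine are missing from x -45 to 45 mm: room for fingers.
- slot_near (a point): Floor (6 mm above the bench) of the compartment next to the pivot, mid finger gap, at x 0, y +40 mm of the cassette; axes as the cassette's. A tool whose origin lies here fits lengthwise with 20 mm to spare at each end.
- slot_far (a point): The same point of the other compartment, at x 0, y -40 mm of the cassette; axes as the cassette's.
- pivot (a point): Pivot axis of the keeper arm, at x +90, y +90 mm of the cassette, 42 mm above the bench, which is the top of the pivot body (26 mm wide); the axis is vertical.
- keeper (a joint): Keeper arm angle, rad. 0: at rest, arm pointing along the cassette's +x, beside the tools. It grows as the arm swings clockwise seen from above, over the compartments, to its stop at 1.571 (arm along the cassette's -y). A spring drives it back to 0: about 3 N at the post at rest, 7 N at the stop; let go, it springs back.
- keeper_post (a point): Top of the upright round grey post at the keeper arm's end, on the post's axis, 90 mm above the bench, 135 mm from the pivot axis. Post 16 mm in diameter, from 38 to 90 mm above the bench. The arm is a flat aluminium bar 14 mm wide, 30 to 38 mm above the bench, ending 5 mm past the post's axis; it clears tools lying in the compartments by 10 mm.
- spatula: Spatula, 185 mm long, about 50 g, lying flat. Origin on its underside below the place to grip it (near its centre of mass), on the black handle, 14 mm wide and 14 mm high, x -80 to 30 mm; its x axis points to the steel blade (24 mm wide, 4 mm thick, x 58 to 105 mm), z up.
- spatula_tip (a point): End of the spatula's blade, 105 mm along x from its origin.
- brush: Flat brush, 185 mm long, about 50 g, lying flat. Origin on its underside below the place to grip it (near its centre of mass), on the pale wooden handle, 14 mm wide and 14 mm high, x -80 to 30 mm; its x axis points to the dark bristles (24 mm wide, 12 mm thick, x 58 to 105 mm) beyond a steel ferrule 22 mm wide; z up.
- brush_tip (a point): End of the brush's bristles, 105 mm along x from its origin.
- mortar: Bystander, to be left alone: white ceramic mortar, 104 mm wide, 60 mm tall, pestle leaning out of it to 93 mm; origin under its middle.
- vial: Bystander, to be left alone: small clear glass vial with white cap, 24 mm wide, 45 mm tall; origin under its middle.
- reagent: Bystander, to be left alone: amber glass bottle, 66 mm wide, 130 mm tall; origin under its middle.
- beaker: Bystander, to be left alone: clear glass beaker, 68 mm wide, 75 mm tall; origin under its middle.
- dish: Bystander, to be left alone: shallow white dish, 84 mm wide, 16 mm tall; origin under its middle.
- tweezers: Bystander, to be left alone: steel tweezers lying on the bench, 117 mm long, 10 mm high; origin under its middle.
- washbottle: Bystander, to be left alone: white plastic wash bottle, 70 mm wide, 150 mm tall; origin under its middle.

How it is judged:
By the outcome, as a careful person would: the job done as asked, in the order asked, and still so for the second after the job is handed in, while the arm keeps its last pose, push and grip.
It also fails if it takes over 66 s, if anything falls off the work surface, if the arm or the gripper's body presses on something with over 40 N, if the wrist force passes 120 N, or if a joint passes its speed limit or range.

## Robot

A 6-joint arm with a two-finger parallel gripper is mounted at the origin on the work surface. World frame = base frame: x ahead of the robot, y to its left, z up, the work surface at z = 0. Lengths are in m, angles in rad, forces in N, time in s.
With the tool pointing down it reaches from about 0.275 to 0.875 m from the base axis. Payload 12.5 kg.
Tool frame: the origin (TCP) lies at the very end of the fingers, on their centre line; the grasp point (between the pads) lies 19 mm behind it; x points along the fingers, y is the direction in which the jaws open and shut, and the axes are right-handed (so a half turn about x gives the same grasp; the last joint's range is limited). The gripper opens to 85 mm and grips with 20 to 120 N. Pads are 22 mm wide; open, the fingers measure 114 mm over their backs; the gripper's body (76 mm by 85 mm) begins 54 mm behind the grasp point. The pads swing forward as they close: fully open they stand 13 mm farther back than shut.
Start: joints at [1.252, 0.351, 1.652, -0, 1.139, -0.085], TCP at [0.127, 0.535, 0.205] pointing down, gripper open.
Joint ranges: [-2.75, 2.75], [-0.79, 2.1], [0.01, 2.65], [-1.57, 4.71], [0.07, 3.14], [-2.87, 2.87]. Speed limits (rad/s): [2.22, 2.22, 2.79, 3.14, 3.14, 3.14].

## Interface

Orientations are given as a 3x3 rotation matrix whose columns are the frame's x, y, z axes.
In Python, from bench import manip gives the robot as it stands. Calls block until the motion is done:
- manip.move_ptp(position, orientation): joint-space move of the TCP to a pose.
- manip.move_l(position, attitude=None, max_speed=0.15): straight line of the TCP; attitude=None keeps the orientation; max_speed is the mean speed in m/s.
- manip.move_j(angles): joint-space move.
- manip.set_gripper(opening, effort=None): opening from 0.0 (shut) to 1.0 (fully open); effort is the grip in N (None keeps the last); returns when the fingers have stopped.
- manip.dwell(seconds).
- manip.inverse_kinematics(position, orientation): joint angles nearest the present ones, or None.
- manip.grab_frame(name): name is "side" or "top" or "wrist"; returns (picture, depth): 480x640x3 uint8, red, green, blue; 480x640 float32, m along the optical axis (not along the pixel's ray), 0 where there is no reading.
- manip.get_calibration(name): a dict with "camera_matrix" (3x3 intrinsics, pixels), "R" (3x3) and "t" (3): a world point X has camera coordinates R X + t. Camera axes: x right, y down, z forward; pixel columns grow to the right and rows downward; lengths in m; the calibration is good to about 2 mm. A picture is of the moment at which its call begins: read the wrist's pose just before it. get_calibration takes no time and is no camera call; for the wrist camera it gives the pose at the moment of the call.
A pose or a line that the arm cannot do raises manip.Unreachable and nothing moves.
- manip.sign_off(): hands the job in, once; it reports no verdict.
Trained networks look in the newest picture that a camera, given by its name, has taken for a name from the list of things; names that differ only in an ending like _2 or _b are one class to them, and where a whole thing is asked for, a point or a joint stands for the part that bears it (a point fixed in the world has none). Each returns a list of dicts, best first, with "confidence" (0 to 1); they miss things now and then, are a little off and sometimes report something else, mostly with a low value. They report only what shows in the picture. A call takes as long as a camera call.
- manip.look_for(camera, name): "at" ([x, y, z] in m, in world coordinates, good to about 4 mm: the middle of the surface that is visible of it).
Readings, each from a call of its own:
- manip.current_time(): time.
- manip.current_qpos(): joint angles.
- manip.current_joint_vel(): joint speeds.
- manip.current_joint_torque(): joint torques, N m.
- manip.current_ee_pos(): TCP position.
- manip.current_tcp_rot(): TCP orientation.
- manip.current_force(): force on the tool from outside, world axes, zero at the start.
- manip.current_ft_torque(): the same for the moment, N m.
- manip.current_grip_width(): opening from 0.0 (shut) to 1.0 (fully open).
Only numpy, scipy, OpenCV 4.12 (cv2) and the standard library are available. Lean on these libraries where they do the work, as an engineer would, in place of code of your own. Each camera call takes 0.05 s, during which the arm holds its last target.

## Working session

There is one attempt and no reset: what is moved stays moved. The work goes in short steps, each a Python script; the robot and the scene stay as the last script left them, time stands still between calls to the robot, and variables do not carry over. Pictures are saved under pics/ and viewed, and the job is handed in when it is done.

```bash
ls; mkdir -p pics
python3 - <<'E'
from bench import manip as m
import cv2,numpy as np
for c in ("top","side"):
    p,d=m.grab_frame(c); cv2.imwrite(f"pics/{c}0.png",p[:,:,::-1]); np.save(f"{c}0.npy",d)
    k=m.get_calibration(c); print(c,k)
for c in ("top","side"):
  for n in ("cassette","pivot","keeper_post","spatula","spatula_tip","brush","brush_tip","mortar","vial","reagent","beaker","dish","tweezers","washbottle"):
    r=m.look_for(c,n); print(c,n,[(np.round(x["at"],3).tolist(),round(x["confidence"],2)) for x in r[:2]])
print(m.current_time())
E
```

```text
pics
top {'camera_matrix': array([[568.39059451,   0.        , 321.34445111],
       [  0.        , 568.39059451, 241.35315535],
       [  0.        ,   0.        ,   1.        ]]), 'R': array([[ 0.06574739, -0.99782737, -0.00422102],
       [-0.9719283 , -0.06308205, -0.22666283],
       [ 0.2259041 ,  0.01900502, -0.97396414]]), 't': array([0.01324326, 0.5900442 , 1.36760803])}
side {'camera_matrix': array([[463.99162524,   0.        , 324.44506471],
       [  0.        , 463.99162524, 242.63318882],
       [  0.        ,   0.        ,   1.        ]]), 'R': array([[-0.98477725, -0.17379998, -0.00270711],
       [-0.12621279,  0.72567598, -0.67636137],
       [ 0.11951608, -0.66572362, -0.73656498]]), 't': array([0.57836558, 0.08544368, 1.20057231])}
top cassette [([0.574, -0.181, 0.005], 0.8)]
top pivot [([0.568, -0.185, 0.006], 0.67)]
top keeper_post [([0.474, -0.06, 0.038], 0.66), ([0.571, -0.184, 0.005], 0.65)]
top spatula [([0.529, 0.377, 0.008], 0.81), ([0.482, -0.058, 0.039], 0.7)]
top spatula_tip [([0.529, 0.375, 0.011], 0.9)]
top brush [([0.488, 0.21, 0.014], 0.83), ([0.476
[... 562 characters left out ...]
8, 0.045], 0.8), ([0.5, 0.223, 0.009], 0.54)]
side spatula []
side spatula_tip [([0.526, 0.381, 0.007], 0.92), ([0.462, 0.503, 0.006], 0.28)]
side brush [([0.502, 0.222, 0.01], 0.58)]
side brush_tip [([0.568, -0.165, 0.007], 0.68), ([0.498, 0.216, 0.014], 0.58)]
side mortar [([0.766, 0.137, 0.048], 0.57)]
side vial [([0.371, 0.077, 0.04], 0.57), ([0.497, 0.223, 0.01], 0.46)]
side reagent [([0.724, 0.271, 0.082], 0.65)]
side beaker [([0.532, -0.41, 0.053], 0.82)]
side dish [([0.367, -0.067, 0.01], 0.83), ([0.368, 0.073, 0.035], 0.69)]
side tweezers [([0.462, 0.505, 0.006], 0.56), ([0.482, -0.06, 0.043], 0.23)]
side washbottle [([0.665, -0.388, 0.082], 0.61), ([0.497, 0.222, 0.012], 0.45)]
1.5
```

View pics/top0.png

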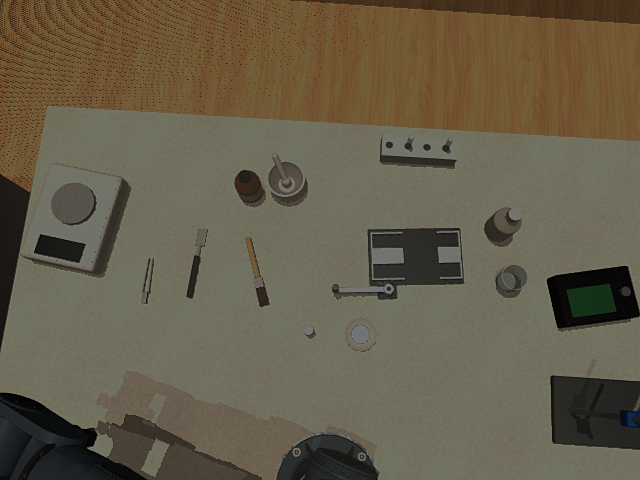

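View pics/side0.png

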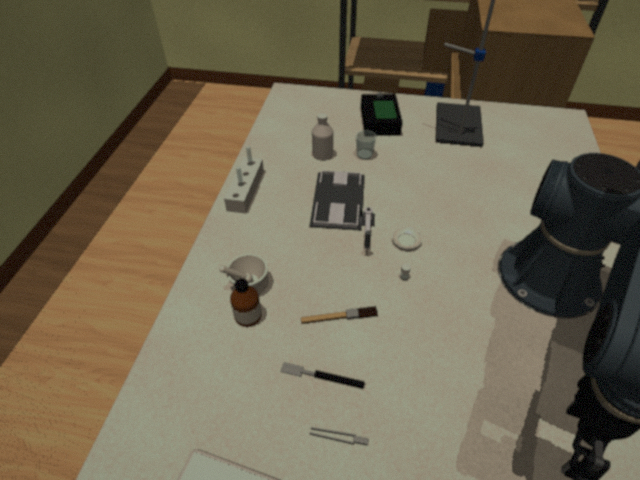

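```bash
cat > h.py <<'E'
import numpy as np,cv2
from bench import manip as m
def px2w(k,u,v,z):
    r=np.linalg.inv(k["camera_matrix"])@np.array([u,v,1.]); R=k["R"];t=k["t"]
    o=-R.T@t; d=R.T@r; return o+d*(z-o[2])/d[2]
def w2px(k,X):
    c=k["camera_matrix"]@(k["R"]@np.asarray(X,float)+k["t"]); return c[:2]/c[2]
def crop(p,x0,y0,x1,y1,s,name):
    cv2.imwrite(name,cv2.resize(p[y0:y1,x0:x1,::-1],None,fx=s,fy=s,interpolation=cv2.INTER_CUBIC))
def crop_b(p,x0,y0,x1,y1,s,name,g=1.8):
    q=np.clip(255*(p/255.)**(1/g),0,255).astype(np.uint8); crop(q,x0,y0,x1,y1,s,name)
E
python3 - <<'E'
import cv2
from h import *
p=cv2.imread("pics/top0.png")[:,:,::-1]
crop_b(p,325,220,475,310,5,"pics/cass.png")
crop_b(p,180,220,280,310,6,"pics/tools.png")
E
```

```text
(no output)
```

View pics/cass.png

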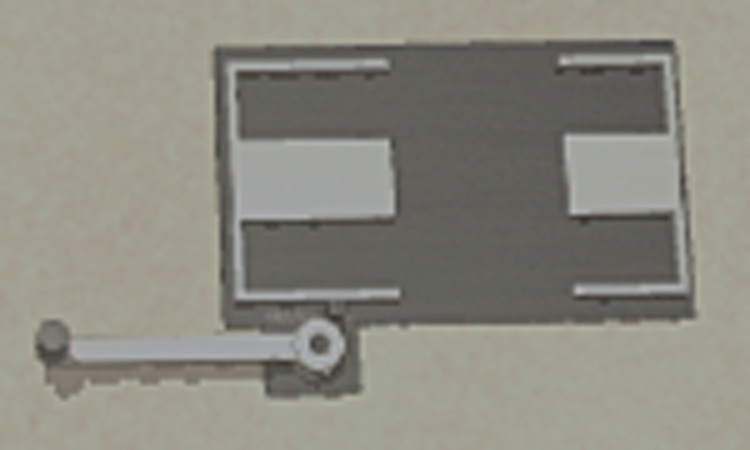

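View pics/tools.png

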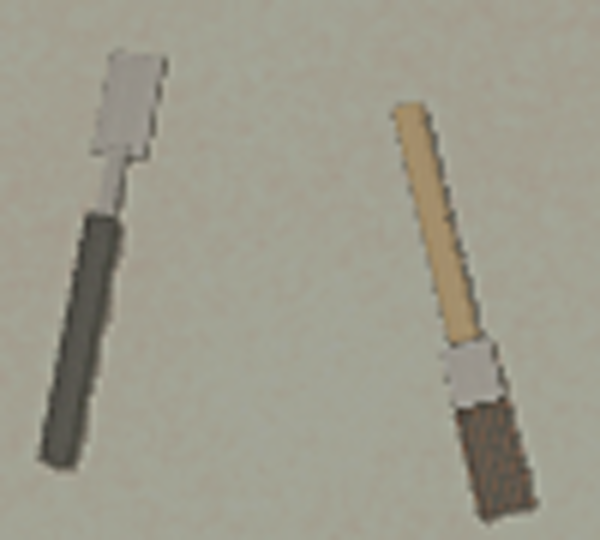

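Run:
```python
from h import *
from scipy.optimize import least_squares
k=m.get_calibration("top")
def fit(pts,s,x0,y0,g):
    P=[((x/1e3,y/1e3,z/1e3),(x0+(U+.5)/s-.5,y0+(V+.5)/s-.5)) for (x,y,z),(U,V) in pts]
    def f(q):
        c,sn=np.cos(q[2]),np.sin(q[2]); r=[]
        for X,uv in P: r+=list(w2px(k,[q[0]+c*X[0]-sn*X[1],q[1]+sn*X[0]+c*X[1],X[2]])-uv)
        return np.array(r)
    o=least_squares(f,g); print(np.round(o.x,4),np.degrees(o.x[2]).round(1),"rms px",np.sqrt((o.fun**2).mean()).round(2),np.round(o.fun,1)); return o.x
c=fit([((135,-75,6),(216,46)),((-110,-75,6),(674,42)),((-110,75,6),(694,318)),((135,75,6),(224,326)),
 ((129,-63,18),(228,62)),((129,63,18),(238,300)),((-104,-63,18),(671,55)),((-104,63,18),(688,294)),
 ((45,-21,18),(390,137)),((45,21,18),(396,215)),((-45,-21,18),(565,135)),((-45,21,18),(570,214)),((90,90,42),(319,345)),((225,90,90),(53,336))],5,325,220,[.57,-.18,1.57])
s=fit([((30,0,14),(105,214)),((-80,0,14),(60,464)),((105,0,4),(138,55))],6,180,220,[.5,.38,0])
b=fit([((30,0,14),(463,338)),((-80,0,14),(412,104)),((105,0,12),(508,512))],6,180,220,[.5,.21,3.1])
np.savez("pose.npz",c=c,s=s,b=b)
def C(x,y): return c[:2]+np.array([[np.cos(c[2]),-np.sin(c[2])],[np.sin(c[2]),np.cos(c[2])]])@[x,y]
print("near",C(0,.04),"far",C(0,-.04),"pivot",C(.09,.09),"post",C(.225,.09),"postend",C(.09,-.045))
print(m.current_tcp_rot().round(3))
for h in (0,30,60,90,-30,-60,-90):
    a=np.radians(h); y=np.array([np.cos(a),np.sin(a),0]);R=np.column_stack([[0,0,-1],y,np.cross([0,0,-1],y)])
    q=m.inverse_kinematics([.5,.2,.1],R); print(h,None if q is None else np.round(q,2))
```

```text
[ 0.5803 -0.2071  1.6518] 94.6 rms px 0.27 [-0.5  0.   0.4 -0.6  0.5  0.3 -0.1  0.2 -0.1  0.1 -0.4 -0.   0.1  0.1
  0.1 -0.2  0.3  0.2 -0.1  0.4 -0.2  0.1 -0.2  0.1  0.  -0.2  0.1 -0.4]
[ 0.5121  0.3759 -0.0574] -3.3 rms px 0.08 [-0.1  0.1  0.   0.1  0.1 -0.1]
[0.5249 0.2212 3.4582] 198.1 rms px 0.43 [ 0.6  0.6 -0.3 -0.4 -0.3 -0.2]
near [ 0.54042111 -0.21030371] far [ 0.62015877 -0.20383031] pivot [ 0.48330249 -0.12464472] post [0.47237862 0.00991259] postend [ 0.6178598  -0.11372085]
[[ 0.     0.232  0.973]
 [ 0.     0.973 -0.232]
 [-1.     0.     0.   ]]
0 [ 0.29  0.46  1.78 -0.    0.9   0.29]
30 [ 0.29  0.46  1.78 -0.    0.9  -0.23]
60 [ 0.29  0.46  1.78 -0.    0.9  -0.75]
90 [ 0.29  0.46  1.78 -0.    0.9  -1.28]
-30 [ 0.29  0.46  1.78 -0.    0.9   0.82]
-60 [ 0.29  0.46  1.78 -0.    0.9   1.34]
-90 [ 0.29  0.46  1.78 -0.    0.9   1.86]
```

```bash
cat >> h.py <<'E'
P=np.load("pose.npz") if __import__("os").path.exists("pose.npz") else None
def rot(deg):
    a=np.radians(deg); y=np.array([np.cos(a),np.sin(a),0]); return np.column_stack([[0,0,-1],y,np.cross([0,0,-1],y)])
def C(x,y):
    c=P["c"]; return c[:2]+np.array([[np.cos(c[2]),-np.sin(c[2])],[np.sin(c[2]),np.cos(c[2])]])@[x,y]
def st(l=""):
    print(l,"t",round(m.current_time(),2),"p",m.current_ee_pos().round(4),"F",np.round(m.current_force(),1),"g",round(m.current_grip_width(),3),"q6",round(m.current_qpos()[5],2))
E
python3 - <<'E'
from h import *
s=P["s"]; h=np.degrees(s[2])-90
m.move_ptp([s[0],s[1],.10],rot(h)); st("above")
p,d=m.grab_frame("wrist"); cv2.imwrite("pics/w1.png",p[:,:,::-1])
k=m.get_calibration("wrist")
print(w2px(k,[s[0],s[1],.014]),w2px(k,[s[0]+.105*np.cos(s[2]),s[1]+.105*np.sin(s[2]),.004]),w2px(k,[s[0]-.08*np.cos(s[2]),s[1]-.08*np.sin(s[2]),.014]))
E
```

```text
above t 3.46 p [0.5118 0.3763 0.1002] F [ 0.5 -0.3 -0.4] g 1.0 q6 2.19
[315.08285519 224.70347808] [315.49302769  45.41867869] [314.80474241 339.21416615]
```

View pics/w1.png

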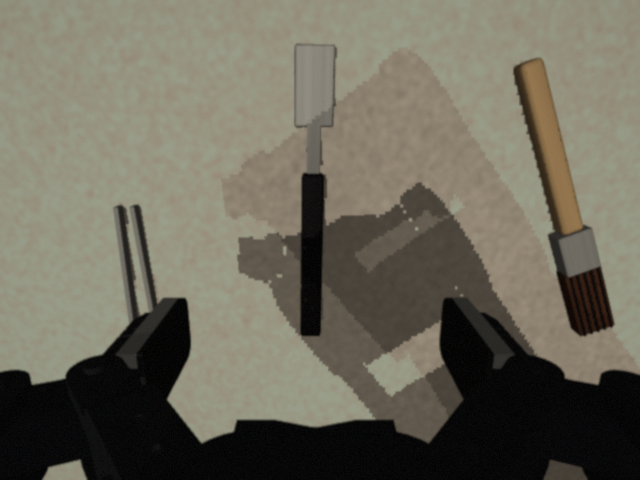

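The wrist image matches my estimate: blade tip at (315,44) and handle end at (312,334), both within about 3 mm. Next I pick up the spatula.

Run:
```python
from h import *
s=P["s"]; h=np.degrees(s[2])-90
m.set_gripper(.6)
m.move_l([s[0],s[1],.002],max_speed=.12); st("down")
m.set_gripper(0,40); st("closed")
m.move_l([s[0],s[1],.17],max_speed=.25); st("up")
n=C(0,.04); H=np.degrees(P["c"][2])-90
m.move_ptp([n[0],n[1],.12],rot(H)); st("above slot")
p,d=m.grab_frame("wrist"); cv2.imwrite("pics/w2.png",p[:,:,::-1])
k=m.get_calibration("wrist")
for x,y,z in ((129,63,18),(129,-63,18),(45,21,18),(45,-21,18)): print(w2px(k,[*C(x/1e3,y/1e3),z/1e3]).round())
```

```text
down t 4.91 p [0.5126 0.3763 0.0028] F [-0.5 -0.2 -0.6] g 0.599 q6 2.19
closed t 5.44 p [0.5121 0.376  0.002 ] F [ 0.4  0.7 -0.3] g -0.001 q6 2.19
up t 6.27 p [0.5114 0.3755 0.1685] F [ 0.6 -0.2  0. ] g -0.002 q6 2.19
above slot t 8.58 p [ 0.5406 -0.2099  0.1199] F [0.2 0.3 0.1] g 0.0 q6 -0.53
[277.   6.]
[495.   7.]
[347. 153.]
[413. 153.]
```

View pics/w2.png

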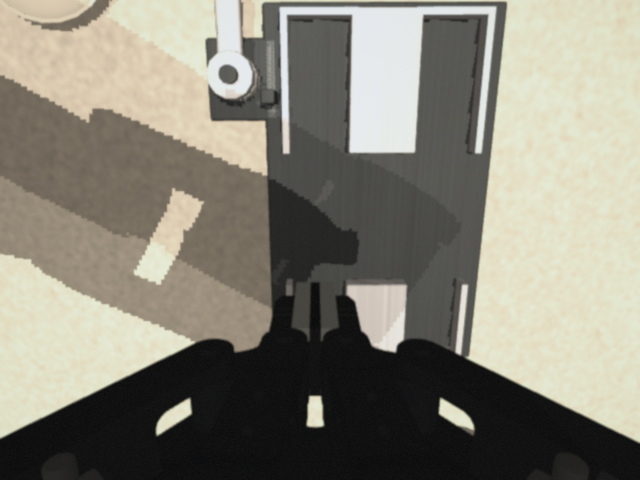

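Run:
```python
from h import *
st()
p,d=m.grab_frame("top"); crop_b(p,130,180,480,340,2.2,"pics/t2.png")
p,d=m.grab_frame("side"); crop_b(p,220,120,460,460,1.7,"pics/s2.png")
```

```text
t 8.63 p [ 0.5406 -0.2099  0.12  ] F [ 1.1 -0.7  0.1] g -0.004 q6 -0.53
```

View pics/t2.png

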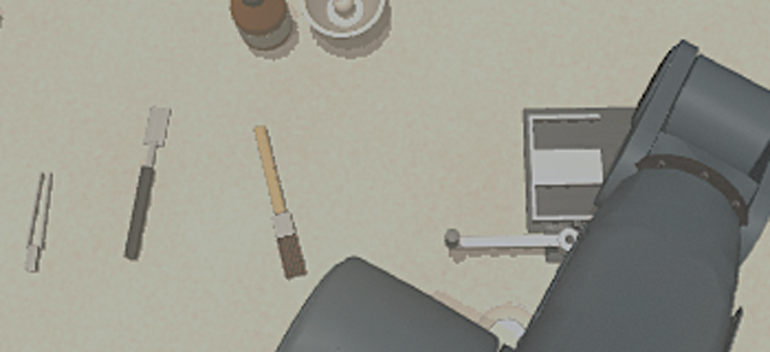

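View pics/s2.png

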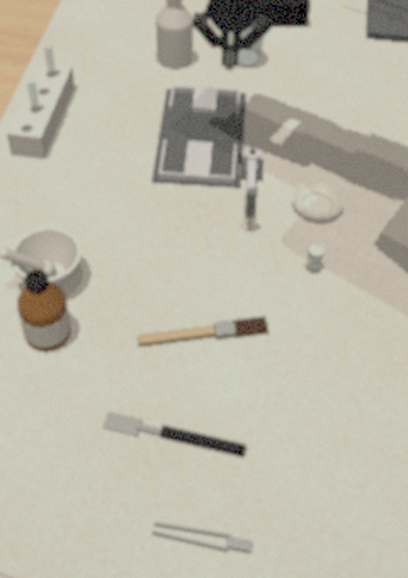

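Run:
```python
from h import *
p,d=m.grab_frame("side"); k=m.get_calibration("side")
T=m.current_ee_pos(); print("tcp px side",w2px(k,T),w2px(k,T+[0,0,.019]), w2px(k,T+[0,0,.073]))
crop_b(p,320,90,400,190,6,"pics/s3.png")
kw=m.get_calibration("wrist"); print("wrist tcp",w2px(kw,T),w2px(kw,T+[0,0,.019])); print(m.current_tcp_rot().round(3),m.current_qpos().round(3))
def back(k,u,v,dd):
    c=np.linalg.inv(k["camera_matrix"])@[u,v,1]*dd; return k["R"].T@(c-k["t"])
for v in range(140,176,3):
    print(v,[ (back(k,u,v,d[v,u])*1000).round().astype(int).tolist() for u in (350,354,358)])
```

```text
tcp px side [353.41065172 166.39336444] [353.70353729 160.99655773] [354.57139295 145.00516109]
wrist tcp [317.89707065 279.39095447] [318.22821959 298.00174547]
[[ 0.     0.997  0.081]
 [-0.     0.081 -0.997]
 [-1.     0.     0.   ]] [-0.451  0.503  1.65  -0.     0.989 -0.532]
140 [[552, -194, 219], [542, -201, 216], [437, 838, 944]]
143 [[551, -194, 210], [541, -197, 209], [530, -195, 211]]
146 [[551, -196, 198], [541, -197, 199], [530, -197, 201]]
149 [[552, -201, 185], [540, -199, 187], [530, -199, 189]]
152 [[551, -201, 175], [540, -197, 179], [530, -205, 174]]
155 [[551, -200, 166], [539, -197, 170], [529, -206, 164]]
158 [[573, -412, -5], [539, -202, 156], [528, -203, 156]]
161 [[571, -391, -2], [557, -389, 2], [545, -402, -7]]
164 [[568, -374, -1], [556, -380, -4], [542, -374, 3]]
167 [[566, -358, 0], [554, -362, -2], [541, -362, 0]]
170 [[564, -341, 1], [551, -343, 1], [539, -351, -3]]
173 [[560, -311, 13], [548, -312, 14], [535, -312, 16]]
```

View pics/s3.png

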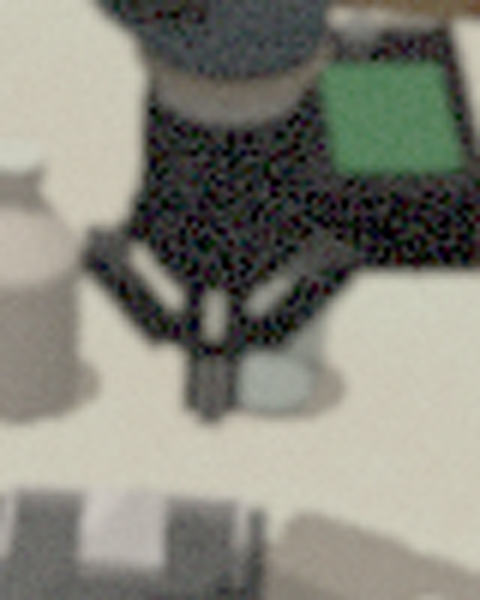

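Run:
```python
from h import *
p,d=m.grab_frame("side"); k=m.get_calibration("side")
R,t=k["R"],k["t"]
vv,uu=np.mgrid[130:175,340:370]
c=np.einsum('ij,jhw->ihw',np.linalg.inv(k["camera_matrix"]),np.stack([uu,vv,np.ones_like(uu)]).astype(float))*d[130:175,340:370]
w=np.einsum('ji,jhw->ihw',R,c-t[:,None,None])
ok=(abs(w[0]-.54)<.03)&(abs(w[1]+.205)<.03)&(w[2]>.09)&(w[2]<.2)
for r in range(45):
    if ok[r].any(): print(130+r,uu[0][ok[r]].min(),uu[0][ok[r]].max(),(w[2][r][ok[r]].mean()*1000).round(),(w[1][r][ok[r]].mean()*1000).round())
# wrist depth
p,d=m.grab_frame("wrist")
for v in range(276,350,6): print(v,d[v,[285,300,315,330,345]].round(3))
kw=m.get_calibration("wrist"); T=m.current_ee_pos(); print((kw["R"]@T+kw["t"]).round(3), (kw["R"]@(T+[0,0,.024])+kw["t"]).round(3), w2px(kw,T+[0,0,.024]))
```

```text
140 348 348 200.0 -220.0
141 364 364 200.0 -223.0
142 349 363 199.0 -216.0
144 348 349 199.0 -204.0
145 346 364 197.0 -204.0
146 344 365 195.0 -202.0
147 344 365 193.0 -201.0
148 350 365 191.0 -201.0
149 350 360 187.0 -201.0
150 351 360 183.0 -201.0
151 351 359 179.0 -203.0
152 350 359 175.0 -203.0
153 350 359 172.0 -203.0
154 350 359 169.0 -203.0
155 350 359 165.0 -203.0
156 350 359 162.0 -202.0
157 350 359 159.0 -202.0
158 351 359 156.0 -202.0
159 353 356 155.0 -198.0
160 353 356 150.0 -200.0
276 [0.302 0.302 0.302 0.303 0.303]
282 [0.303 0.148 0.149 0.148 0.3  ]
288 [0.304 0.143 0.144 0.143 0.301]
294 [0.307 0.137 0.138 0.138 0.302]
300 [0.143 0.134 0.133 0.133 0.143]
306 [0.139 0.129 0.129 0.13  0.138]
312 [0.136 0.125 0.125 0.125 0.135]
318 [0.13  0.122 0.121 0.122 0.131]
324 [0.128 0.12  0.118 0.118 0.127]
330 [0.11  0.114 0.115 0.114 0.11 ]
336 [0.107 0.11  0.117 0.109 0.107]
342 [0.107 0.108 0.118 0.107 0.108]
348 [0.    0.104 0.118 0.104 0.105]
[0.001 0.02  0.18 ] [0.001 0.027 0.157] [318.31103141 303.66109468]
```

Closed, the fingertips appear about 25–33 mm above the reported TCP in both the side and wrist views, which explains the missed grasp. I'll measure the real tip height by gently touching clear bench.

Run:
```python
from h import *
T=m.current_ee_pos(); m.move_l([*T[:2],.17],max_speed=.3)
m.move_ptp([.52,.30,.02],rot(-93)); st("pre")
f0=np.array(m.current_force())
m.move_l([.52,.30,-.008],max_speed=.06); st()
z=-.008
while z>-.04:
    z-=.002; m.move_l([.52,.30,z],max_speed=.05); f=np.array(m.current_force())
    print(round(z,3),m.current_ee_pos()[2].round(4),f.round(1))
    if abs(f[2]-f0[2])>4: break
st()
m.move_l([.52,.30,.10],max_speed=.3); st()
```

```text
pre t 11.42 p [0.5202 0.2996 0.02  ] F [ 0.  -1.  -0.2] g 0.0 q6 2.07
 t 12.03 p [ 0.52    0.3    -0.0082] F [-0.1  1.4  0.6] g -0.003 q6 2.07
-0.01 -0.0099 [0.2 0.  0. ]
-0.012 -0.0121 [-0.7 -1.3  0.6]
-0.014 -0.0141 [ 0.1 -0.4  0.9]
-0.016 -0.0161 [ 0.4 -0.5 -0.1]
-0.018 -0.0182 [0.4 0.2 0.2]
-0.02 -0.0201 [ 0.4 -0.1  0.2]
-0.022 -0.0222 [0.2 0.1 0.2]
-0.024 -0.0241 [ 0.1 -0.1 -0. ]
-0.026 -0.026 [ 0.3 -0.2  1.6]
-0.028 -0.0261 [-8.3 -3.1 23.3]
 t 14.53 p [ 0.5202  0.3001 -0.0261] F [-8.3 -3.1 23.3] g 0.001 q6 2.07
 t 15.11 p [0.5199 0.2999 0.1001] F [-0.3  1.3  0.4] g -0.001 q6 2.07
```

The real fingertips are 26 mm behind the reported TCP, with contact at z = -0.026, so I'll command 26 mm lower from here on.

```bash
echo 'D=.026' >> h.py
python3 - <<'E'
from h import *
s=P["s"]; h=np.degrees(s[2])-90
m.set_gripper(.6)
m.move_ptp([s[0],s[1],.03],rot(h))
m.move_l([s[0],s[1],.0025-D],max_speed=.10); st("down")
m.set_gripper(0,40); st("closed")
if m.current_grip_width()>.08:
    m.move_l([s[0],s[1],.15],max_speed=.25); st("up")
    p,d=m.grab_frame("wrist"); cv2.imwrite("pics/w3.png",p[:,:,::-1])
E
```

```text
down t 16.82 p [ 0.5124  0.376  -0.0232] F [-0.4 -0.2  0.4] g 0.6 q6 2.19
closed t 17.25 p [ 0.5125  0.3762 -0.0228] F [-0.3  0.2  5.8] g 0.147 q6 2.19
up t 18.09 p [0.5114 0.3754 0.1484] F [ 0.2 -0.1 -0.9] g 0.148 q6 2.19
```

View pics/w3.png

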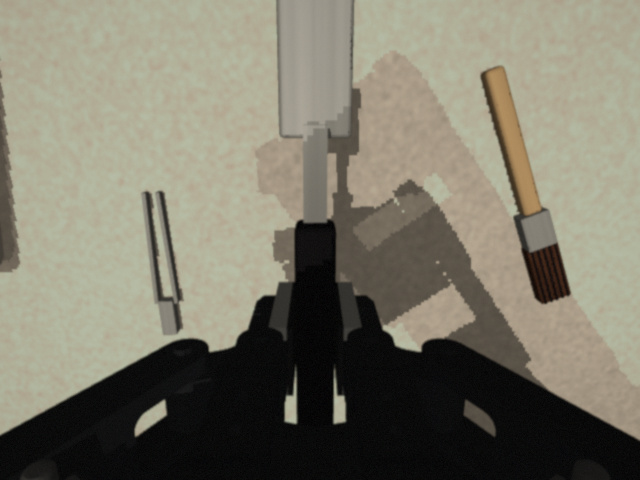

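```bash
cat >> h.py <<'E'
def place(xy,H):
    m.move_ptp([*xy,.12],rot(H)); st("above slot")
    m.move_l([*xy,.0],max_speed=.15)
    m.move_l([*xy,-.014],max_speed=.05); f0=np.array(m.current_force()); st("low")
    z=-.014
    while z>-.0215:
        z-=.001; m.move_l([*xy,z],max_speed=.04); f=np.array(m.current_force())
        if f[2]-f0[2]>3: break
    st("touch %.4f"%z)
    m.set_gripper(.45); st("released")
    m.move_l([*xy,.10],max_speed=.2); st("up")
E
python3 - <<'E'
from h import *
place(C(0,.04),np.degrees(P["c"][2])-90)
p,d=m.grab_frame("wrist"); cv2.imwrite("pics/w4.png",p[:,:,::-1])
E
```

```text
above slot t 20.46 p [ 0.5406 -0.2099  0.1199] F [-0.2  0.8 -0.5] g 0.151 q6 -0.53
low t 21.84 p [ 0.5403 -0.2102 -0.0142] F [-0.3 -0.6  0. ] g 0.148 q6 -0.53
touch -0.0180 t 22.84 p [ 0.5406 -0.2104 -0.0169] F [-5.3  2.7 16.1] g 0.149 q6 -0.53
released t 23.21 p [ 0.5403 -0.2103 -0.0182] F [-0.4  0.2  0.4] g 0.447 q6 -0.53
up t 23.95 p [ 0.5398 -0.21    0.099 ] F [-0.4 -0.9 -0.5] g 0.453 q6 -0.53
```

View pics/w4.png

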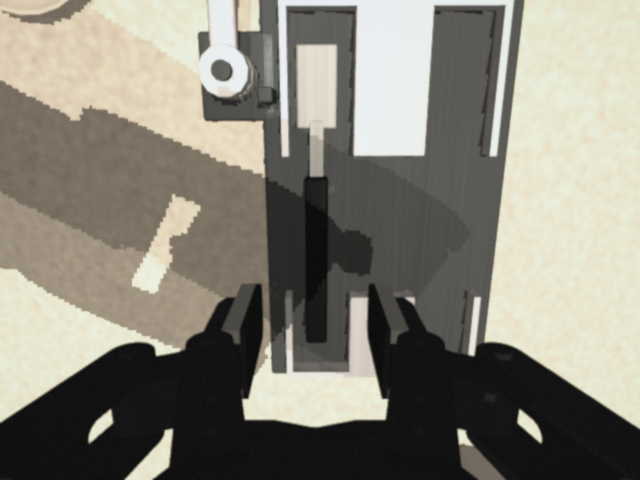

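The spatula lies flat in the near compartment, with the blade at columns 296–337 between the walls and its tip at row 44. Brush next.

Run:
```python
from h import *
b=P["b"]; h=np.degrees(b[2])-90
m.move_ptp([b[0],b[1],.11],rot(h)); st("above"); m.set_gripper(.6)
p,d=m.grab_frame("wrist"); cv2.imwrite("pics/w5.png",p[:,:,::-1])
k=m.get_calibration("wrist"); u=np.array([np.cos(b[2]),np.sin(b[2])])
for x,z in ((0,.014),(.105,.012),(.03,.014),(-.08,.014)): print(x,w2px(k,[*(b[:2]+x*u),z]).round())
```

```text
above t 25.59 p [0.5252 0.2205 0.1098] F [-0.  -0.5  0.4] g 0.446 q6 -1.57
0 [315. 226.]
0.105 [315.  52.]
0.03 [315. 180.]
-0.08 [315. 336.]
```

View pics/w5.png

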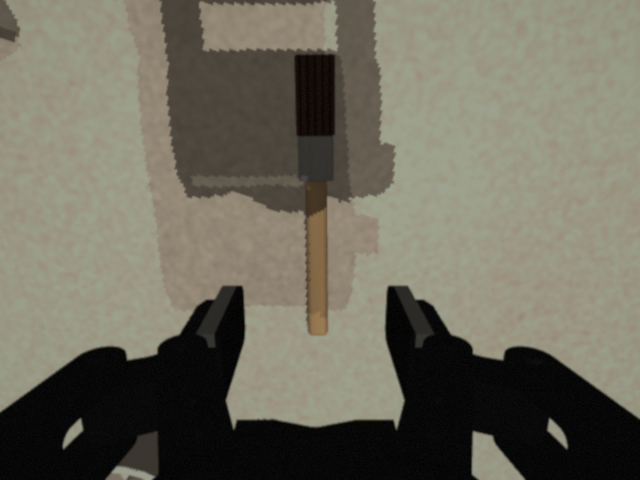

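The brush lines up with the estimate: bristle tip at (315,55) and handle end at (317,334). I'll pick it up and place it.

Run:
```python
from h import *
b=P["b"]
m.move_l([b[0],b[1],.0025-D],max_speed=.12); st("down")
m.set_gripper(0,40); st("closed")
assert m.current_grip_width()>.08
m.move_l([b[0],b[1],.15],max_speed=.25); st("up")
place(C(0,-.04),np.degrees(P["c"][2])-90)
p,d=m.grab_frame("wrist"); cv2.imwrite("pics/w6.png",p[:,:,::-1])
```

```text
down t 27.18 p [ 0.5254  0.2214 -0.0228] F [-1.2 -0.5 -1. ] g 0.598 q6 -1.57
closed t 27.61 p [ 0.5253  0.2213 -0.023 ] F [-0.3 -0.8  6.2] g 0.148 q6 -1.57
up t 28.45 p [0.5242 0.2209 0.1486] F [-0.4 -0.9 -1. ] g 0.152 q6 -1.57
above slot t 30.06 p [ 0.6203 -0.2029  0.1198] F [-0.7  0.5 -0.8] g 0.147 q6 -0.47
low t 31.44 p [ 0.62   -0.2038 -0.0143] F [-0.1  0.5  0. ] g 0.151 q6 -0.47
touch -0.0180 t 32.44 p [ 0.6203 -0.2039 -0.017 ] F [-4.3  1.4  9.8] g 0.147 q6 -0.47
released t 32.81 p [ 0.6201 -0.2038 -0.0182] F [ 0.4 -0.1 -0.4] g 0.455 q6 -0.47
up t 33.55 p [ 0.6195 -0.2036  0.0988] F [-0.1  0.2 -1.2] g 0.451 q6 -0.47
```

View pics/w6.png

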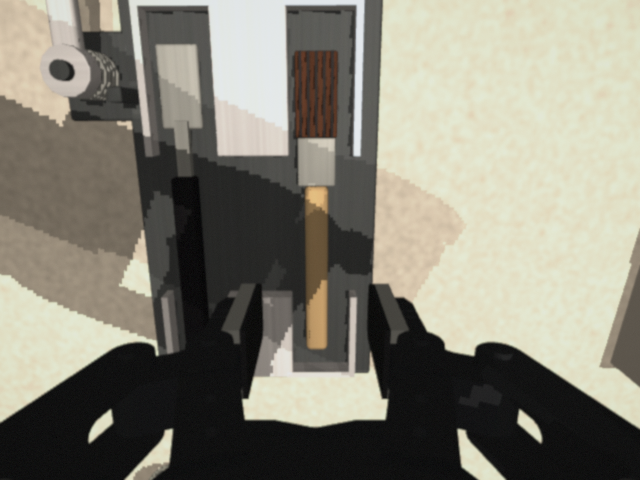

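Both tools are seated: bristles at columns 295–338 with their tip at row 52, spatula undisturbed. Now the keeper post.

Run:
```python
from h import *
q=C(.225,.09); H=np.degrees(P["c"][2])-90
m.set_gripper(.7)
m.move_ptp([*q,.12],rot(H)); st("above post")
p,d=m.grab_frame("wrist"); cv2.imwrite("pics/w7.png",p[:,:,::-1])
k=m.get_calibration("wrist"); print(w2px(k,[*q,.09]),w2px(k,[*C(.09,.09),.042]))
r=m.look_for("wrist","keeper_post"); print([(np.round(x["at"],3),x["confidence"]) for x in r[:2]], q)
```

```text
above post t 34.96 p [0.4735 0.0093 0.1202] F [ 1.3  0.2 -0.6] g 0.7 q6 -0.16
[315.41921789 254.99057116] [315.22778392 417.47707366]
[(array([ 0.482, -0.048,  0.037]), 0.94), (array([ 0.505, -0.095,  0.015]), 0.19)] [0.47237862 0.00991259]
```

View pics/w7.png

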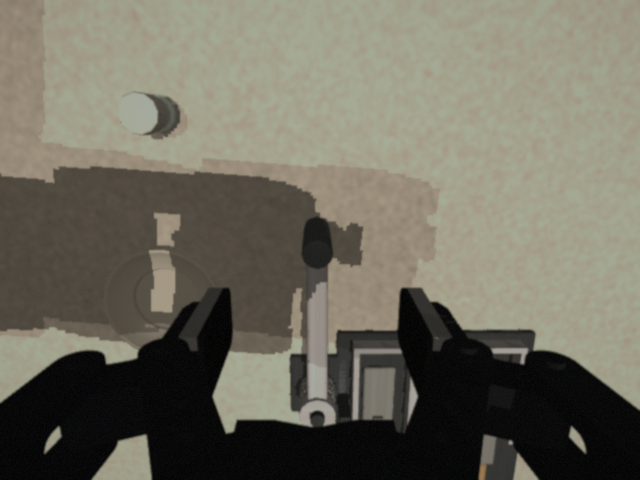

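```bash
cat >> h.py <<'E'
H0=np.degrees(P["c"][2])-90
def kp(deg,r=.135):
    a=np.radians(deg); return [*C(.09+r*np.cos(a),.09-r*np.sin(a)),.021]
E
python3 - <<'E'
from h import *
m.move_l(kp(0),max_speed=.15); st("down")
m.set_gripper(0,60); st("closed")
assert m.current_grip_width()>.1
for a in range(9,82,9):
    m.move_l(kp(a),rot(H0-a),max_speed=.12); st(a)
E
```

```text
down t 35.87 p [0.4729 0.0098 0.0215] F [ 0.3  0.6 -0.2] g 0.7 q6 -0.16
closed t 36.34 p [0.4743 0.01   0.0218] F [ 5.1  2.5 -0.4] g 0.166 q6 -0.16
9 t 36.67 p [0.4939 0.0103 0.0216] F [-1.9  4.9 10.9] g 0.174 q6 -0.0
18 t 36.99 p [0.5149 0.0074 0.0217] F [-1.6  9.   9.2] g 0.169 q6 0.15
27 t 37.32 p [0.5353 0.0012 0.0217] F [ 0.1 11.2  8.4] g 0.169 q6 0.3
36 t 37.64 p [ 0.5546 -0.0082  0.0218] F [ 2.7 12.8  7.2] g 0.175 q6 0.44
45 t 37.97 p [ 0.5721 -0.0205  0.0218] F [ 5.5 13.3  3.4] g 0.167 q6 0.58
54 t 38.29 p [ 0.5875 -0.0355  0.0219] F [ 9.  13.6  2.7] g 0.172 q6 0.72
63 t 38.62 p [ 0.6004 -0.0526  0.0219] F [10.3 13.7  0.7] g 0.169 q6 0.85
72 t 38.94 p [ 0.6104 -0.0717  0.022 ] F [13.  12.6 -0.4] g 0.167 q6 0.98
81 t 39.27 p [ 0.6172 -0.092   0.022 ] F [14.4 11.5 -1.3] g 0.172 q6 1.1
```

Run:
```python
from h import *
def ft():
    f=np.mean([m.current_force() for _ in range(3)],0); a=np.radians(H0+90-90-cur); return f
prev=None
for a in (85,87,88,89,90,90.5,91,91.5,92,92.5,93,93.5,94):
    m.move_l(kp(a),rot(H0-min(a,90)),max_speed=.06)
    f=np.array(m.current_force()); t=np.array([np.cos(np.radians(H0+90)),np.sin(np.radians(H0+90)),0]) # +x of cassette = spring-back dir at stop
    b=f@t; print(a,"tang",b.round(1),f.round(1),m.current_ee_pos().round(4),round(m.current_time(),2))
    if b>24: break
```

```text
85 tang 8.3 [15.5  9.6 -2.3] [ 0.6191 -0.1011  0.022 ] 39.58
87 tang 7.8 [15.4  9.  -2.2] [ 0.6199 -0.1058  0.022 ] 39.83
88 tang 7.7 [16.   9.1 -2.2] [ 0.6202 -0.108   0.022 ] 40.08
89 tang 8.2 [16.2  9.5 -1.4] [ 0.6205 -0.1104  0.022 ] 40.33
90 tang 7.0 [15.8  8.3 -2.3] [ 0.6207 -0.1127  0.022 ] 40.58
90.5 tang 9.6 [16.1 11.  -2.2] [ 0.6207 -0.1135  0.022 ] 40.83
91 tang 15.2 [16.1 16.6 -1.1] [ 0.6207 -0.1138  0.022 ] 41.08
91.5 tang 21.2 [16.2 22.5 -0.5] [ 0.6207 -0.114   0.022 ] 41.33
92 tang 26.1 [15.  27.4  1.1] [ 0.6207 -0.1143  0.022 ] 41.58
```

Run:
```python
from h import *
m.move_l(kp(91.5),rot(H0-90),max_speed=.05); m.dwell(.3); st()
p,d=m.grab_frame("top"); crop_b(p,230,140,480,340,3,"pics/t8.png")
p,d=m.grab_frame("side"); crop_b(p,220,120,460,300,3,"pics/s8.png")
p,d=m.grab_frame("wrist"); cv2.imwrite("pics/w8.png",p[:,:,::-1])
```

```text
t 42.12 p [ 0.6207 -0.114   0.022 ] F [16.  22.2 -0.2] g 0.173 q6 1.23
```

View pics/t8.png

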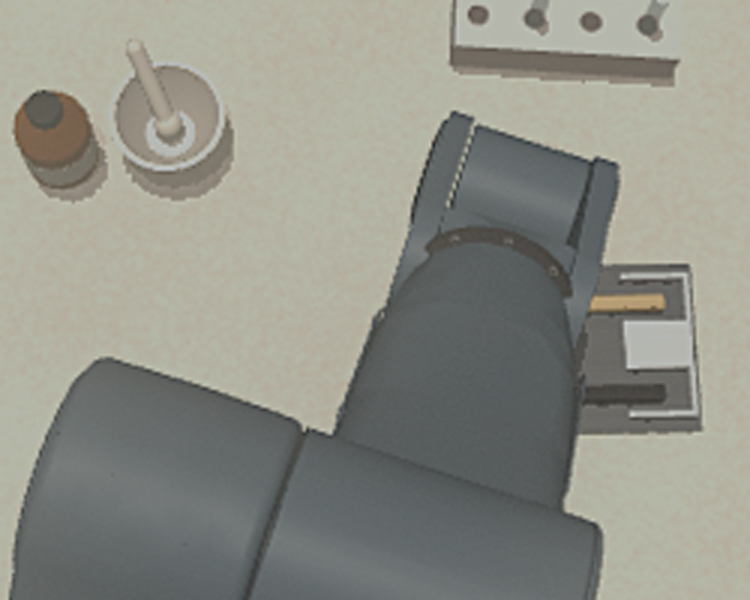

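View pics/s8.png

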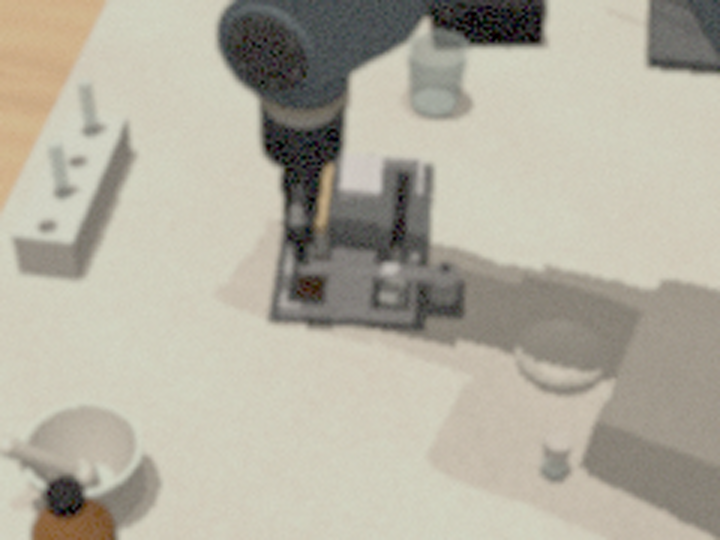

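View pics/w8.png

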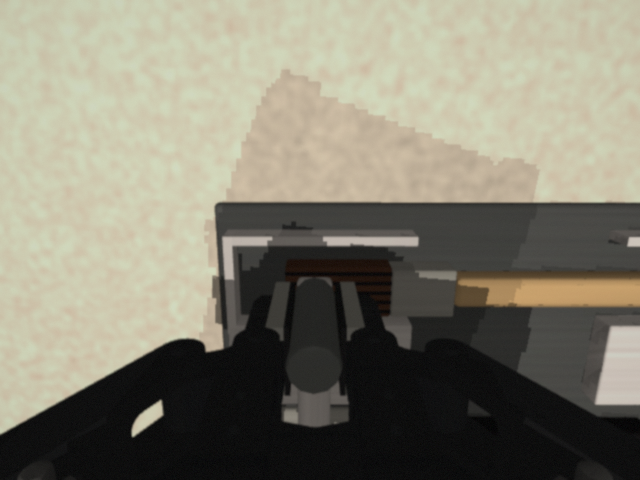

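The wrist view shows the post top at (315,370) between the pads, with the arm across both compartments. The brush is still seated, and the top and side views show both tools in place. Contact force at the stop is steady, so I'm handing in.

Run:
```python
from h import *
m.sign_off(); st()
```

```text
the job is handed in; nothing more can be done
the job is handed in; nothing more can be done
```

The job is done and handed in at about 42 s. The spatula lies in the compartment next to the pivot and the brush in the other one, both flat with their working ends at the pivot end. The gripper is still holding the keeper arm against its stop.

- **First grasp missed:** The real fingertips sit 26 mm behind the reported tool point, so the gripper closed above the spatula and did not move it. I touched a clear patch of bench to measure the offset (23 N on contact) and corrected every later move by it.
- **Setting down:** Each tool was lowered until it touched (peaks of 10–16 N) and then released. Wrist pictures right after each release showed it seated, with its end clear of the end wall.
- **Keeper arm:** I swung it over only after both tools were in. The force began rising at about 90.5°, which I took as the stop. At the end the total push along the swing was about 21 N, including the spring's 7 N, and the grip width matched the 16 mm post.
- **Last pictures:** Both tools were still in the cassette, and the bystanders I could see looked undisturbed. The robot arm hid part of the cassette from above, so the final keeper position rests on the wrist and side pictures and the force reading.
- **One disagreement:** The network's keeper post position was about 6 cm off, around the middle of the arm. I used my own fit instead, which matched the wrist picture.

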